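Shut, load and open the light meter's click-stop shutter

ROBOT

A 7-joint arm with a two-finger parallel gripper is mounted at the origin on a cart in front of the work surface, level with it; the furniture and walls round the work are solid. World frame = base frame: x ahead of the robot, y to its left, z up, the work surface at z = 0. Lengths are in m, angles in rad, forces in N, time in s.
With the tool pointing down it reaches from about 0.4 to 0.925 m from the base axis. Payload 4.1 kg.
Tool frame: the origin (TCP) lies at the centre of the arm's flange, where the gripper is bolted on; the fingertips stand 173 mm ahead of it and the grasp point (between the pads) lies 155 mm ahead of it; z points along the fingers, y is the line along which they close (so a half turn about z gives the same grasp; the last joint's range is limited). The gripper opens to 85 mm and grips with 20 to 120 N. Pads are 22 mm wide; open, the fingers measure 114 mm over their backs; the gripper's body (76 mm by 85 mm) begins 54 mm behind the grasp point. The pads swing forward as they close: fully open they stand 13 mm farther back than shut.
Start: joints at [1.096, 0.398, 0.045, 1.537, -0.019, 1.207, -0.051], TCP at [0.239, -0.605, 0.405] pointing down, gripper open.
Joint ranges: [-2.82, 2.82], [-0.49, 2.23], [-1.37, 1.46], [0, 2.46], [-1.36, 4.5], [0.23, 2], [-2.94, 2.94]. Speed limits (rad/s): [2.57, 2.57, 3.14, 3.14, 3.14, 3.14, 3.14].

INTERFACE

Orientations are given as a unit quaternion [x, y, z, w].
In Python, from cell import r gives the robot as it stands.
- The arm moves only by the shell command python3 -m creep 'ROWS' [OPENING]. ROWS is JSON, a list that holds one entry, the list of rows, each a list of 4 numbers: the shift along the world's x, y, z in mm, then the turn about the world's z in degrees. A call has 1 to 5 rows; each row is the pose to reach, as a shift and turn from the pose commanded when the call began; what a row does not reach only later rows make up. A row lasts 1/8 s, in which the tool goes at most 62.5 mm and 10.7 degrees, less where a joint would pass 70% of its speed; a pose out of reach is approached as far as the arm can. A call with a gripper value outside its range is refused whole. OPENING is the opening, from 0 (shut) to 1 (fully open), set as the call begins (- or left out, the last holds). The fingers move at their own pace and stop on an object; the grip force is fixed at half the most. Time passes only in rows, so rows that repeat a pose let the fingers close. It gives the time, the measured TCP pose, the force and the opening at its end, in the units of the state.
- r.get_obs(): the state, without advancing time (a new reading comes with each control period).
- r.grab_frame(name): name is "side" or "top"; returns the picture (384x512x3 uint8, red, green, blue); there is no depth.
- r.camera_model(name): a dict with "K" (3x3 intrinsics, pixels), "origin" and "rotation" of the camera in the world. Camera axes: x right, y down, z forward; pixel columns grow to the right and rows downward; lengths in m; the calibration is good to about 2 mm. A picture is of the moment at which its call begins. camera_model takes no time and is no camera call.
- r.hand_in(): hands the job in, once; it reports no verdict.
Trained networks look in the newest picture that a camera, given by its name, has taken for a name from the list of things; names that differ only in an ending like _2 or _b are one class to them, and where a whole thing is asked for, a point or a joint stands for the part that bears it (a point fixed in the world has none). Each returns a list of dicts, best first, with "p" (0 to 1); they miss things now and then, are a little off and sometimes report something else, mostly with a low value. They report only what shows in the picture. A call takes as long as a camera call.
- r.masks_of(label, camera): "pixels" (384x512 bool, what is visible of it) and "rect" ([centre column, centre row, width, height] in pixels, round what is visible of it).
The state is a dict: "time_s": time; "joint_positions": joint angles; "dq": joint speeds; "joint_efforts": joint torques, N m; "tool_pos": TCP position; "tcp_rot": TCP orientation; "ft_force": force on the tool from outside, world axes, zero at the start; "torque": the same for the moment, N m; "gripper_width": finger opening in m.
Only numpy, scipy, OpenCV 4.12 (cv2) and the standard library are available. Lean on these libraries where they do the work, as an engineer would, in place of code of your own. Each camera call takes 0.05 s, during which the arm holds its last target. There are 200 camera calls.

TASK

Load the light meter and set its shutter: first turn its unmarked black knob gently anticlockwise back to the stop, so that the shutter is shut and its light cell is safe. Then take the blue-capped tube out of the rack and stand it fully down in the well of the dark sample block, and after that open the shutter by turning the knob six clicks clockwise. Do not force the knob against its stop, do not ram the tube, and leave the open tube standing in the rack.

Things in the scene. Friction and masses are not known exactly. Their poses are not given: they have to be found in the camera images.
- meter: light meter, fixed on the bench: grey plinth 190 mm deep (x) by 210 mm wide (y), 34 mm high; white hood on its right (-y) half, flat top at 72 mm; low white hood (57 mm) at its rear left; dark metal sample block, 62 x 62 mm, top at 97 mm, on its left. Origin: centre of its underside; x to its rear, y to its left, z up.
- knob_top (a point): centre of the top face of the shutter knob, on its vertical axis; axes as the meter's (it does not turn with the knob). Round black rubber-sleeved knob without any mark, 36 mm in diameter, 26 mm tall, on the white hood (72.5 to 98.5 mm above the bench). Seen from above, anticlockwise shuts the shutter, clockwise opens it. It starts 3 to 7 clicks open; clockwise it goes on to click 15.
- knob_base (a point): foot of the knob, on its axis, 26 mm below knob_top. Clicks lie 20 degrees (0.349 rad) apart, held by a spring ball: about 0.2 N m is needed to leave a click, falling away to nothing half-way (10 degrees), where the knob snaps on into the next; let go between clicks it falls into the nearer one.
- knob_stop (a point): point on the knob axis, in the stop. The anticlockwise stop is met 2 degrees past the shut click (click 0): a rubber buffer, about 3.5 N m/rad, whose torque only rises and does not fall away as a click's does. Let go there, the knob springs back to click 0. Over 0.5 N m (8 degrees into the buffer) damages it.
- vane (a joint): slide of the shutter vane (the width of its slit) in m: 0 at the shut click, growing by only 0.000005 a click as the knob turns clockwise (0.000030 at six clicks), slightly negative when the knob is pressed into its stop (-0.0000025: damage). Far too fine to be read or measured, also from its orange tab in the black slot behind the knob: set it by feel and count.
- well_mouth (a point): centre of the mouth of the sample well in the top face of the sample block, 97 mm above the bench; axes as the meter's. Round well, 16 mm in diameter with a 1.5 mm chamfer, 62 mm deep. It lies 112 mm to the left (+y) of the knob axis and 12 mm to the rear.
- well_floor (a point): centre of the well's floor, 62 mm straight below the mouth; axes as the meter's.
- sample: the sample: clear round-bottomed tube 13 mm in diameter, 95 mm long, with a blue cap 19 mm in diameter (87 to 104 mm above the tube's bottom); 11 to 18 g. Origin: centre of its bottom, z along the tube to the cap. It stands in a hole of the blue rack (64 mm high), leaning up to 3 degrees, cap above the rack, no neighbour within 40 mm.
- open_tube: another tube, 13 x 95 mm, without a cap, standing in the same rack 61 mm from the sample. Origin: centre of its bottom, z up. To be left alone.
- rack: blue two-deck tube rack, fixed, 107 mm (x) by 248 mm (y), 64 mm high, its floor 2 mm thick; some more uncapped tubes stand at its far (-y) end. Origin: centre of its underside.

How it is judged:
On the way, in this order (a step that is already met when the one before it is completed fails the run):
1. the knob is back at its shut click with the tube not yet in the well (value of joint vane between -2.5e-06 and 1e-06 m and horizontal distance between sample and well_floor above 0.03 m), for 0.2 s.
2. with the shutter still shut, the sample tube stands fully down in the well (value of joint vane between -2.5e-06 and 1.5e-06 m and horizontal distance between sample and well_floor below 0.004 m and z of sample in the frame of well_floor below 0.004 m and angle between sample's own z axis and vertical below 0.09 rad), for 0.2 s.
3. the shutter is six clicks open with the tube in the well (value of joint vane between 2.85e-05 and 3.15e-05 m and horizontal distance between sample and well_floor below 0.004 m and z of sample in the frame of well_floor below 0.004 m and angle between sample's own z axis and vertical below 0.09 rad), for 0.2 s.
At the end, for the whole second after the job is handed in: The knob rests in its sixth click from the shut click (vane at 0.000030 m, within 0.0000015 m), the sample tube stands at rest in the well (bottom within 4 mm of the floor centre, upright within 5 degrees), and the open tube still stands in the rack (within 20 mm, tilted under 0.3 rad) (all of step 3 and linear speed of sample below 0.02 m/s and angle between open_tube's own z axis and vertical below 0.3 rad and distance of open_tube from where it was at the start of the episode below 0.02 m); the robot touches nothing.
It fails at once if the knob is forced into its stop (vane below -0.0000025 m, which takes more than 0.5 N m) (value of joint vane below -2.5e-06 m).
It fails at once if the tube is rammed into the meter with more than 25 N (contact force between sample and meter above 25 N).
It fails at once if the open tube is tipped or lifted out of its place (angle between open_tube's own z axis and vertical above 0.3 rad or distance of open_tube from where it was at the start of the episode above 0.03 m).
It also fails if it takes over 70 s, if anything falls off the work surface, if the arm or the gripper's body presses on something with over 40 N, if the wrist force passes 120 N, or if a joint passes its speed limit or range.

## Working session

There is one attempt and no reset: what is moved stays moved. The work goes in short steps, Python scripts to look and compute and a shell command to move; the robot and the scene stay as the last step left them, time stands still between calls to the robot, and variables do not carry over. Pictures are saved under pics/ and viewed, on a budget of 10 in all, crops included, one or two more only if the job needs it, and the job is handed in when it is done.

```bash
ls; mkdir -p pics; cat > h.py <<'E'
import numpy as np,cv2
from cell import r
def snap(cam,fn):
    im=r.grab_frame(cam); cv2.imwrite('pics/'+fn,im[:,:,::-1]); return im
def ray(cam,u,v):
    c=r.camera_model(cam);K=np.array(c['K']);R=np.array(c['rotation'])
    d=R@np.linalg.inv(K)@np.array([u,v,1.]);return np.array(c['origin']),d
def at(cam,u,v,z):
    o,d=ray(cam,u,v);return o+d*(z-o[2])/d[2]
def proj(cam,p):
    c=r.camera_model(cam);q=np.array(c['K'])@(np.array(c['rotation']).T@(np.array(p)-c['origin']));return q[:2]/q[2]
E
python3 - <<'E'
from h import *
a=snap('top','t0.png');b=snap('side','s0.png')
cv2.imwrite('pics/b0.png',cv2.resize(np.vstack([a,b])[:,:,::-1],(512,768))) 
for cam in('top','side'):
    c=r.camera_model(cam);print(cam,np.round(c['origin'],3),np.round(c['K'],1).tolist(),np.round(c['rotation'],2).tolist())
    for l in('meter','knob_top','sample','open_tube','rack','well_mouth'):
        for m in r.masks_of(l,cam)[:2]:print(l,round(m['p'],2),np.round(m['rect'],1))
o=r.get_obs();print(o['time_s'],o['tool_pos'],o['tcp_rot'],o['gripper_width'],o['ft_force'],o['torque'])
E
```

```text
pics
top [0.408 0.035 1.093] [[383.8, 0.0, 252.5], [0.0, 383.8, 188.1], [0.0, 0.0, 1.0]] [0.71, -0.7, 0.05, -0.05]
meter 0.69 [310.4 210.5  83.4  79.8]
knob_top 0.95 [313.  210.1  85.2  79.1]
sample 0.51 [201.2 204.1   2.9   4. ]
rack 0.96 [192.1 200.1  98.1  56.8]
well_mouth 0.83 [309.5 210.7  85.   76.6]
side [0.58  0.674 0.652] [[349.6, 0.0, 255.5], [0.0, 349.6, 192.1], [0.0, 0.0, 1.0]] [0.0, 0.91, -0.4, -0.01]
meter 0.73 [273.9 163.9  78.4  63.3]
knob_top 0.69 [272.9 165.5  72.1  65.8]
sample 0.52 [272.  238.2   8.7  31.4]
sample 0.45 [270.9 166.7  77.5  64.3]
rack 0.96 [261.6 261.9  68.9 112.8]
well_mouth 0.85 [273.2 167.4  76.7  63.6]
0.7 [ 0.23859028 -0.60464837  0.40475371] [9.82393489e-01 1.86823522e-01 1.16496723e-05 6.73771474e-05] 0.08513493778142288 [0.33896023 0.12751778 0.29180419] [ 0.0256923   0.00685803 -0.02576022]
```

View pics/t0.png

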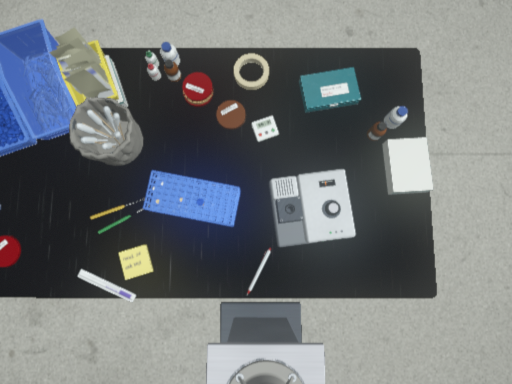

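View pics/s0.png

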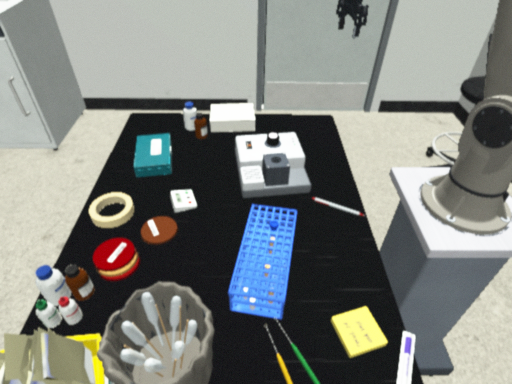

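The top view shows the rack around (192,198), with the blue cap perhaps at (201,204). The meter is around (313,207), with its knob at (331,208) and the well at (289,209). In the side view the blue cap is near (272,226). I'll enlarge both areas.

```bash
python3 - <<'E'
from h import *
a=cv2.imread('pics/t0.png');b=cv2.imread('pics/s0.png')
f=lambda im,x,y,w,h:cv2.resize(im[y:y+h,x:x+w],(w*4,h*4),interpolation=cv2.INTER_CUBIC)
cv2.imwrite('pics/c0.png',np.vstack([np.hstack([f(a,145,165,100,70),f(a,265,165,100,70)]),np.hstack([f(b,225,200,100,70),f(b,230,125,100,70)])]))
h=cv2.cvtColor(a,cv2.COLOR_BGR2HSV)
for u,v,z in((331.5,208,.0985),(289.5,208.5,.097),(201.2,204.1,.106)):print(at('top',u,v,z))
print(at('side',273,137,.0985))
E
```

```text
Traceback (most recent call last):
  File "h.py", line 9, in at
    o,d=ray(cam,u,v);return o+d*(z-o[2])/d[2]
        ~~~^^^^^^^^^
  File "h.py", line 7, in ray
    d=R@np.linalg.inv(K)@np.array([u,v,1.]);return np.array(c['origin']),d
      ~^~~~~~~~~~~~~~~~~
ValueError: matmul: Input operand 1 has a mismatch in its core dimension 0, with gufunc signature (n?,k),(k,m?)->(n?,m?) (size 3 is different from 4)
```

View pics/c0.png

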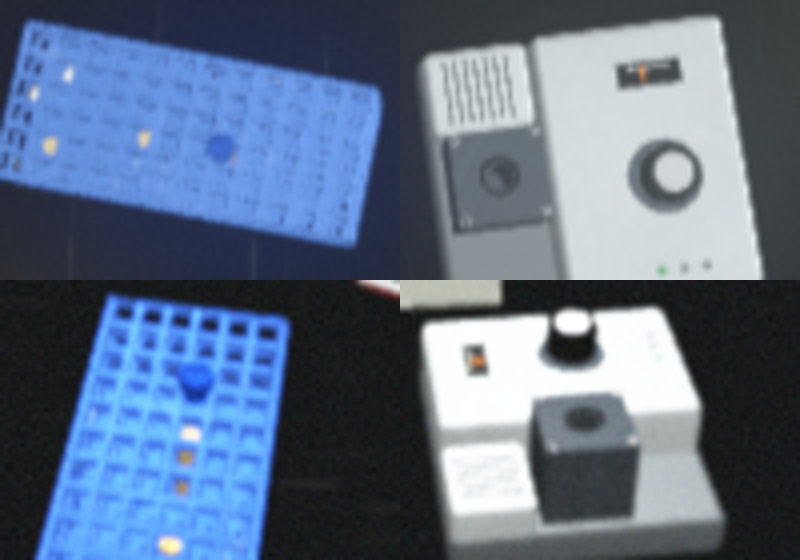

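The crops show:

| Feature | Top view (px) | Side view (px) |
|---|---|---|
| Cap | (200,202) | (274,222) |
| Knob top (pale disc) | (333.5,208) | (273,135) |
| Well | (290,209) | (276,159) |

`rotation` is a quaternion, so I'll fix that in the helper.

```bash
sed -i "s/np.array(c\['rotation'\])/Q.from_quat(c['rotation']).as_matrix()/g; s/^import.*/&\nfrom scipy.spatial.transform import Rotation as Q/" h.py; python3 - <<'E'
from h import *
T=lambda u,v,z:at('top',u,v,z).round(4);S=lambda u,v,z:at('side',u,v,z).round(4)
print('knob',T(333.2,207.6,.0985),S(273,135.1,.0985))
print('well',T(289.6,208.8,.097),S(276,159.1,.097))
print('cap',T(199.9,202,.106),S(274,222.0,.106))
print('open',T(180.9,199.2,.097),S(272.3,238,.097))
# meter yaw: hood left edge line & right edge at z .072
a=T(398.5-0,170,.072)
k=T(333.2,207.6,.0985);w=T(289.6,208.8,.097);d=(w-k)[:2]
print('dist',np.linalg.norm(d),'yaw deg',np.degrees(np.arctan2(d[1],d[0])-np.arctan2(112,12)))
p1=T(265+135/4,165+40/4,.072);p2=T(265+158/4,165+279/4,.072);e=(p1-p2)[:2];print('edge yaw',np.degrees(np.arctan2(e[1],e[0])))
p1=T(145+25/4,165+20/4,.064);p2=T(145+380/4,165+90/4,.064);e=(p1-p2)[:2];print('rack edge yaw',np.degrees(np.arctan2(e[1],e[0]))-90,np.linalg.norm(e))
o=r.get_obs();print(Q.from_quat(o['tcp_rot']).as_matrix().round(3))
E
```

```text
knob [ 0.5126 -0.1751  0.0985] [ 0.5121 -0.1779  0.0985]
well [ 0.5095 -0.0617  0.097 ] [ 0.5095 -0.0656  0.097 ]
cap [0.5258 0.1712 0.106 ] [0.5269 0.1682 0.106 ]
open [0.5342 0.2223 0.097 ] [0.5318 0.2047 0.097 ]
dist 0.11344236422077954 yaw deg 7.681400318583778
edge yaw 4.447778621985009
rack edge yaw -11.19204008995807 0.24781287295053903
[[ 0.93   0.367  0.   ]
 [ 0.367 -0.93  -0.   ]
 [-0.     0.    -1.   ]]
```

```bash
python3 -m creep '[[[33,52,0,0],[66,104,0,0],[99,156,0,0],[132,208,0,0],[165,260,0,0]]]'; python3 -c "
from cell import r;print(r.get_obs()['joint_positions'])"
```

```text
time_s: 1.32
tool_pos: [0.4044, -0.3428, 0.4051]
tcp_rot: [0.982, 0.187, 0.0, 0.0]
ft_force: [1.0, -0.1, 0.8]
gripper_width: 0.0854
[ 0.71745236  0.18581474 -0.10863361  1.81919356  0.02226071  1.13656993
 -0.59376468]
```

```bash
python3 -m creep '[[[30,48,-20,0],[60,96,-40,0],[90,144,-50,0],[108,168,-60,-10],[108,168,-65,-10]]]'; python3 -c "
from cell import r;o=r.get_obs();print(o['joint_positions'],o['ft_force'],o['torque'])"
```

```text
time_s: 1.95
tool_pos: [0.5129, -0.1737, 0.3394]
tcp_rot: [0.995, 0.103, 0.0, -0.001]
ft_force: [-0.9, -0.4, 0.1]
gripper_width: 0.0859
[ 0.42794432  0.27267709 -0.21366124  1.86775838  0.06619186  1.007958
 -1.17699377] [-0.89266204 -0.36764375  0.12155664] [ 0.00167946  0.01331917 -0.01433173]
```

```bash
python3 -m creep '[[[1,0,-25,0],[1,0,-55,0],[1,0,-80,0],[1,0,-89,0],[1,0,-89,0]]]' 0.7; python3 -c "
from h import *;o=r.get_obs();print(o['joint_positions'],o['torque']);a=snap('top','t1.png');b=snap('side','s1.png')
f=lambda im,x,y,w,h:cv2.resize(im[y:y+h,x:x+w,::-1],(w*4,h*4),interpolation=cv2.INTER_CUBIC)
cv2.imwrite('pics/c1.png',np.hstack([f(a,275,150,100,130),f(b,225,60,100,130)]))"
```

```text
time_s: 2.58
tool_pos: [0.5123, -0.1774, 0.2507]
tcp_rot: [0.995, 0.1, -0.0, 0.0]
ft_force: [0.6, -0.2, -0.9]
gripper_width: 0.0596
[ 0.41915479  0.38372129 -0.20082713  1.94308784  0.10248062  0.8249
 -1.2072478 ] [ 0.02179011 -0.04053329 -0.00786601]
```

View pics/c1.png

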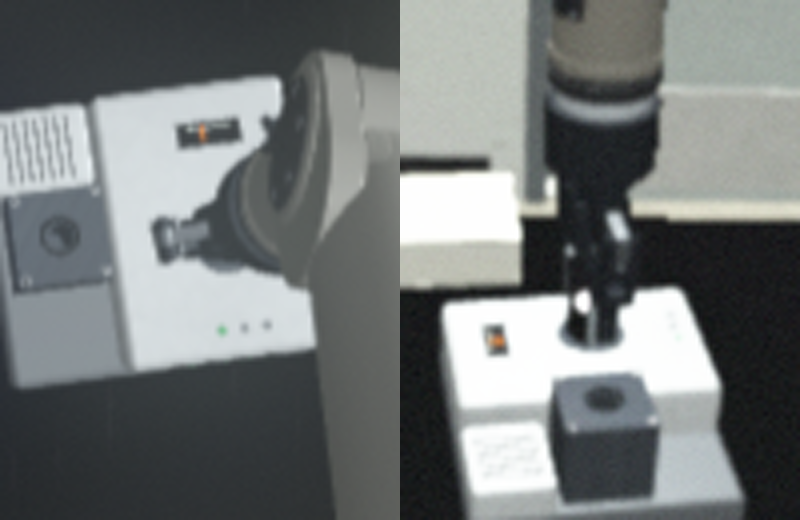

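The crop shows the fingers straddling the knob: left finger near crop (165,240) in the top view, and in the side view the knob sits behind the near finger at crop (600,320). I'll close now.

```bash
python3 -m creep '[[[0,0,0,0],[0,0,0,0],[0,0,0,0],[0,0,0,0]]]' 0; python3 -c "
from h import *;o=r.get_obs();print(o['torque'],o['gripper_width'])"
```

```text
time_s: 3.18
tool_pos: [0.5129, -0.1749, 0.2522]
tcp_rot: [0.995, 0.101, 0.0, -0.001]
ft_force: [-2.9, 5.0, 7.5]
gripper_width: 0.034
[ 0.91992425  0.60495296 -0.02317467] 0.03396810879717464
```

```bash
cat > o.sh <<'E'
python3 -c "
from cell import r;import numpy as np;from scipy.spatial.transform import Rotation as Q
o=r.get_obs();m=Q.from_quat(o['tcp_rot']).as_matrix();print('yaw',np.degrees(np.arctan2(m[1,0],m[0,0])).round(2),'F',np.round(o['ft_force'],1),'T',np.round(o['torque'],3),'w',round(o['gripper_width'],4),'p',np.round(o['tool_pos'],4),'t',o['time_s'],'j7',round(o['joint_positions'][6],2),round(o['joint_efforts'][6],3))"
E
python3 -m creep '[[[-1,3,2,0],[-1,3,2,0]]]' >/dev/null; bash o.sh
```

```text
yaw 11.55 F [ 4.4 -1.6 -8.1] T [-0.421 -1.013  0.021] w 0.0338 p [ 0.5123 -0.1742  0.2524] t 3.425 j7 -1.21 -0.013
```

```bash
python3 -m creep '[[[0.6,-0.7,-1,0],[0.6,-0.7,-1,0]]]' >/dev/null; bash o.sh; python3 -m creep '[[[0,0,0,3],[0,0,0,5],[0,0,0,5]]]'>/dev/null; bash o.sh
```

```text
yaw 11.53 F [ 1.2 -0.4  1.4] T [-0.042 -0.33  -0.029] w 0.0338 p [ 0.5126 -0.1744  0.2523] t 3.675 j7 -1.21 0.012
yaw 16.52 F [0.8 0.2 2. ] T [-0.09  -0.37  -0.128] w 0.0339 p [ 0.5126 -0.1744  0.2523] t 4.05 j7 -1.13 0.181
```

```bash
python3 -m creep '[[[0,0,0,5],[0,0,0,10],[0,0,0,15],[0,0,0,20],[0,0,0,20]]]'>/dev/null; bash o.sh
```

```text
yaw 36.46 F [0.9 1.4 4.5] T [ 0.104 -0.312 -0.148] w 0.0339 p [ 0.5126 -0.1743  0.2523] t 4.675 j7 -0.82 0.271
```

```bash
python3 -m creep '[[[0,0,0,5],[0,0,0,10],[0,0,0,15],[0,0,0,20],[0,0,0,20]]]'>/dev/null; bash o.sh
```

```text
yaw 56.41 F [1.2 1.2 5.3] T [ 0.197 -0.2   -0.095] w 0.034 p [ 0.5125 -0.1742  0.2523] t 5.3 j7 -0.5 0.256
```

```bash
python3 -m creep '[[[0,0,0,5],[0,0,0,10],[0,0,0,15],[0,0,0,20],[0,0,0,20]]]'>/dev/null; bash o.sh
```

```text
yaw 76.4 F [0.8 0.3 5.8] T [ 0.212 -0.143 -0.133] w 0.0342 p [ 0.5124 -0.1742  0.2523] t 5.925 j7 -0.19 0.236
```

```bash
python3 -m creep '[[[0,0,0,5],[0,0,0,10],[0,0,0,15],[0,0,0,20],[0,0,0,20]]]'>/dev/null; bash o.sh
```

```text
yaw 96.41 F [1.  0.7 6.3] T [ 0.228 -0.082 -0.132] w 0.034 p [ 0.5124 -0.1742  0.2523] t 6.55 j7 0.12 0.232
```

```bash
python3 -m creep '[[[0,0,0,5],[0,0,0,10],[0,0,0,15],[0,0,0,20],[0,0,0,20]]]'>/dev/null; bash o.sh
```

```text
yaw 116.4 F [-0.2 -0.1  6.6] T [ 0.206  0.094 -0.107] w 0.0343 p [ 0.5123 -0.1742  0.2523] t 7.175 j7 0.44 0.234
```

```bash
python3 -m creep '[[[0,0,0,5],[0,0,0,10],[0,0,0,15],[0,0,0,20],[0,0,0,20]]]'>/dev/null; bash o.sh
```

```text
yaw 136.36 F [-0.8  0.7  6.4] T [ 0.132  0.122 -0.294] w 0.0341 p [ 0.5122 -0.1743  0.2523] t 7.8 j7 0.75 0.392
```

Torque jumped to 0.29, which suggests the stop. I'll check with a small extra nudge: the torque should rise at the stop and fall on an ordinary click.

```bash
python3 -m creep '[[[0,0,0,1.5],[0,0,0,1.5]]]'>/dev/null; bash o.sh;python3 -m creep '[[[0,0,0,-3],[0,0,0,-6.5],[0,0,0,-6.5]]]'>/dev/null; bash o.sh
```

```text
yaw 137.83 F [0.3 1.5 6.7] T [ 0.131  0.111 -0.355] w 0.0337 p [ 0.5122 -0.1742  0.2523] t 8.05 j7 0.77 0.394
yaw 131.4 F [-0.3  0.7  8. ] T [0.119 0.023 0.043] w 0.0339 p [ 0.5122 -0.1741  0.2523] t 8.425 j7 0.67 -0.079
```

The torque rose (0.294 to 0.355), so that was the stop. The knob is now back at click 0 and I can release it.

```bash
python3 -m creep '[[[0,0,0,0],[0,0,0,0],[0,0,0,0],[0,0,0,0]]]' 0.65 >/dev/null; bash o.sh;python3 -m creep '[[[0,0,30,0],[0,0,60,0],[3,50,80,10],[6,110,80,20],[9,170,80,30]]]'>/dev/null; bash o.sh
```

```text
yaw 131.51 F [0.  0.4 0.7] T [-0.016  0.     0.022] w 0.0552 p [ 0.512  -0.1744  0.2515] t 8.925 j7 0.67 -0.002
yaw 161.78 F [ 0.8  0.2 -0.2] T [ 0.016 -0.059  0.024] w 0.0553 p [ 0.5212 -0.003   0.3323] t 9.55 j7 0.9 -0.234
```

```bash
python3 -m creep '[[[2,60,0,10],[4,120,0,18.6],[5,174,0,18.6],[5,174,0,18.6]]]' 0.42 >/dev/null; bash o.sh
python3 - <<'E'
from h import *
a=snap('top','t2.png');b=snap('side','s2.png')
f=lambda im,x,y,w,h:cv2.resize(im[y:y+h,x:x+w,::-1],(w*4,h*4),interpolation=cv2.INTER_CUBIC)
cv2.imwrite('pics/c2.png',np.hstack([f(a,145,150,100,130),f(b,225,150,100,130)]))
for z in(.079,.0985):print(proj('side',[.5262,.17,z]))
E
```

```text
yaw -179.33 F [ 0.8 -0.8 -0.1] T [-0.039  0.07  -0.008] w 0.0358 p [0.5248 0.1754 0.3325] t 10.05 j7 0.83 -0.153
[273.7435138  231.09214332]
[274.20310629 225.01903849]
```

View pics/c2.png

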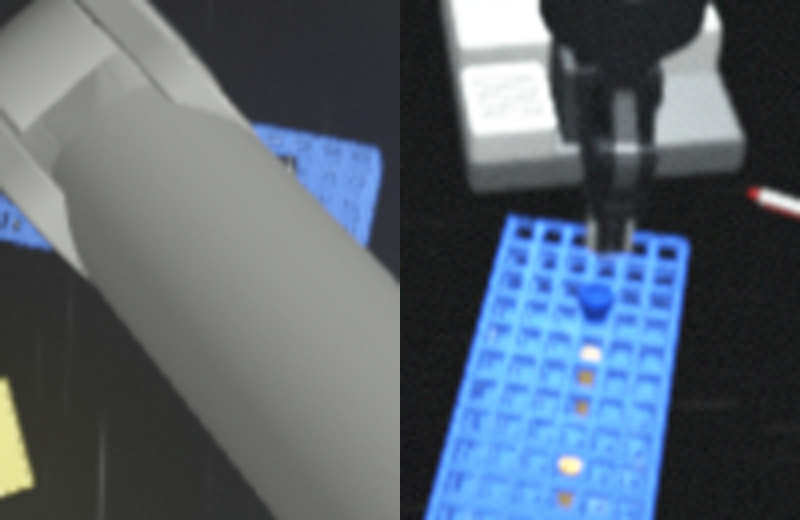

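```bash
bash o.sh; python3 -c "
from h import *
for x in(.52,.526):print(proj('side',[x,.172,.16]))"
```

```text
yaw -179.78 F [-0.1 -0.7 -0.3] T [-0.035 -0.044  0.002] w 0.036 p [0.526  0.17   0.3315] t 10.15 j7 0.83 -0.008
[278.89465041 205.0898892 ]
[275.91716277 205.07985712]
```

The side view shows the cap at (274.3,225), which matches the prediction (274.2,225.0), with the fingertips just above and behind it. I'll descend.

```bash
python3 -m creep '[[[0,2,0,0],[0,2,-25,0],[0,2,-50,0],[0,2,-79,0],[0,2,-79,0]]]'; bash o.sh; python3 - <<'E'
from h import *
b=snap('side','s3.png')
f=lambda im,x,y,w,h:cv2.resize(im[y:y+h,x:x+w,::-1],(w*6,h*6),interpolation=cv2.INTER_CUBIC)
cv2.imwrite('pics/c3.png',f(b,225,160,100,95))
E
```

```text
time_s: 10.78
tool_pos: [0.5256, 0.1695, 0.2508]
tcp_rot: [0.0, 1.0, -0.001, -0.002]
ft_force: [-0.4, 0.4, -0.5]
gripper_width: 0.0357
yaw 179.99 F [-0.4  0.4 -0.5] T [ 0.008  0.02  -0.009] w 0.0357 p [0.5256 0.1695 0.2508] t 10.775 j7 0.75 -0.064
```

View pics/c3.png

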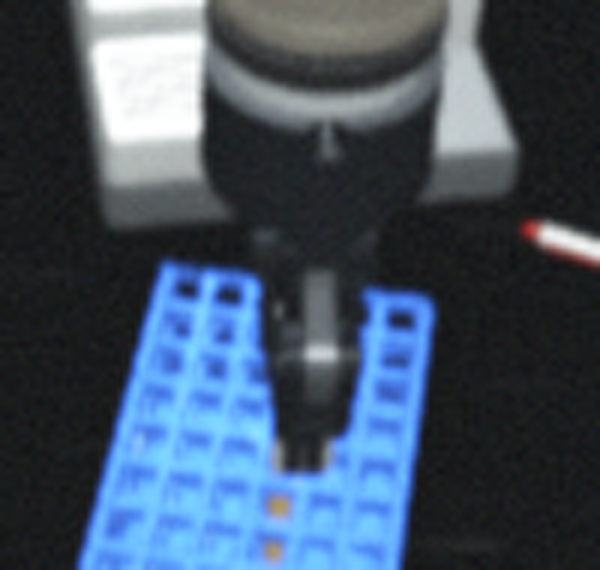

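The near finger covers the cap at crop (300,455). Nothing is touched and forces are near zero, so I'll close.

```bash
python3 -m creep '[[[0,0,0,0],[0,0,0,0],[0,0,0,0],[0,0,0,0]]]' 0 >/dev/null; bash o.sh
```

```text
yaw -179.87 F [ 0.8 -1.2  3.8] T [-0.091 -0.128 -0.013] w 0.0162 p [0.5268 0.1718 0.2536] t 11.325 j7 0.75 0.0
```

```bash
python3 -m creep '[[[0,0,25,0],[0,0,60,0],[0,0,100,0],[0,0,130,0],[0,0,130,0]]]' >/dev/null; bash o.sh; python3 - <<'E'
from h import *
b=snap('side','s4.png')
for m in r.masks_of('sample','side')[:2]:print(m['p'],m['rect'])
f=lambda im,x,y,w,h:cv2.resize(im[y:y+h,x:x+w,::-1],(w*6,h*6),interpolation=cv2.INTER_CUBIC)
cv2.imwrite('pics/c4.png',f(b,225,145,100,95))
for z in(.128,.215,.232):print(proj('side',[.526,.172,z]))
E
```

```text
yaw -179.86 F [ 0.3  0.5 -0.1] T [-0.05   0.065  0.055] w 0.0161 p [0.5266 0.1724 0.3849] t 11.95 j7 0.88 0.048
0.66 [274.2, 203.9, 4.1, 21.6]
[275.07625127 216.11128155]
[277.48938031 184.45485809]
[278.01126616 177.60854395]
```

View pics/c4.png

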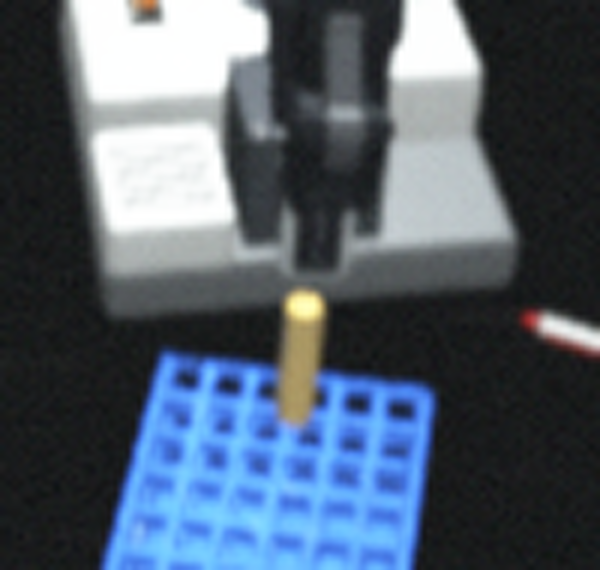

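The lifted tube shows as an amber column, its top at crop (307,300) and its bottom at (297,422), close to vertical. I'll measure the tilt from the mask.

```bash
python3 - <<'E'
from h import *
from scipy.optimize import least_squares
im=cv2.imread('pics/s4.png');h=cv2.cvtColor(im,cv2.COLOR_BGR2HSV).astype(int)
M=(h[...,0]>10)&(h[...,0]<32)&(h[...,1]>60)&(h[...,2]>70);M[:190]=0;M[222:]=0;M[:,:265]=0;M[:,285:]=0
for v in range(190,222):
    c=np.where(M[v])[0]
    if len(c):
        p=[proj('side',[x,.1724,z]) for z in np.linspace(.12,.22,101) for x in(.526,)]
        p=np.array(p);i=np.argmin(abs(p[:,1]-v))
        w=h[v,c,2];print(v,len(c),round((c*w).sum()/w.sum(),2),round(p[i,0],2),'z',.12+.001*i)
E
```

```text
193 3 274.98 276.85 z 0.193
194 6 275.38 276.79 z 0.191
195 7 275.12 276.71 z 0.188
196 8 275.33 276.62 z 0.185
197 8 275.37 276.57 z 0.183
198 7 275.15 276.48 z 0.18
199 7 275.07 276.4 z 0.177
200 6 275.37 276.31 z 0.174
201 6 275.33 276.26 z 0.172
202 6 275.31 276.17 z 0.16899999999999998
203 7 274.88 276.09 z 0.16599999999999998
204 7 274.84 276.01 z 0.163
205 7 274.78 275.96 z 0.161
206 6 274.51 275.87 z 0.158
207 5 274.03 275.79 z 0.155
208 5 274.0 275.71 z 0.152
209 5 274.0 275.63 z 0.149
210 5 274.0 275.55 z 0.146
211 6 274.31 275.47 z 0.143
212 5 273.98 275.42 z 0.141
213 4 273.53 275.34 z 0.138
214 3 273.98 275.27 z 0.135
```

```bash
python3 -m creep '[[[-3,-45,0,0],[-7,-100,0,0],[-12,-160,0,0],[-17,-215,0,0],[-17,-233.5,0,0]]]' >/dev/null; python3 -m creep '[[[0,0,0,0],[0,0,-8,0],[0,0,-14,0],[0,0,-14,0]]]' >/dev/null;  bash o.sh; python3 - <<'E'
from h import *
b=snap('side','s5.png');a=snap('top','t5.png')
f=lambda im,x,y,w,h:cv2.resize(im[y:y+h,x:x+w,::-1],(w*6,h*6),interpolation=cv2.INTER_CUBIC)
cv2.imwrite('pics/c5.png',np.hstack([f(b,245,110,65,70),f(a,265,175,65,70)]))
im=cv2.imread('pics/s5.png');h=cv2.cvtColor(im,cv2.COLOR_BGR2HSV).astype(int)
M=(h[...,0]>8)&(h[...,0]<34)&(h[...,1]>60)&(h[...,2]>60);M[:,:262]=0;M[:,290:]=0
for v in range(125,170):
    c=np.where(M[v])[0]
    if len(c)>2:print(v,len(c),round(c.mean(),2),end='; ')
for z in(.097,.119,.16,.19):print(z,proj('side',[.509,-.062,z]))
E
```

```text
yaw -179.72 F [-1.6 -0.4 -0.5] T [ 0.018 -0.001  0.022] w 0.0162 p [ 0.509  -0.0606  0.368 ] t 13.175 j7 1.36 -0.016
137 3 277.0; 138 4 277.5; 139 5 277.0; 140 5 277.0; 141 5 277.0; 142 4 277.5; 143 4 277.5; 144 5 277.0; 145 4 276.5; 146 4 276.5; 147 4 276.5; 148 4 276.5; 149 4 276.5; 150 4 276.5; 151 3 276.0; 152 3 276.0; 153 4 276.5; 154 3 276.0; 0.097 [276.26893224 159.92467341]
0.119 [276.73810298 153.1066247 ]
0.16 [277.65471996 139.78623044]
0.19 [278.36280248 129.4962854 ]
```

View pics/c5.png

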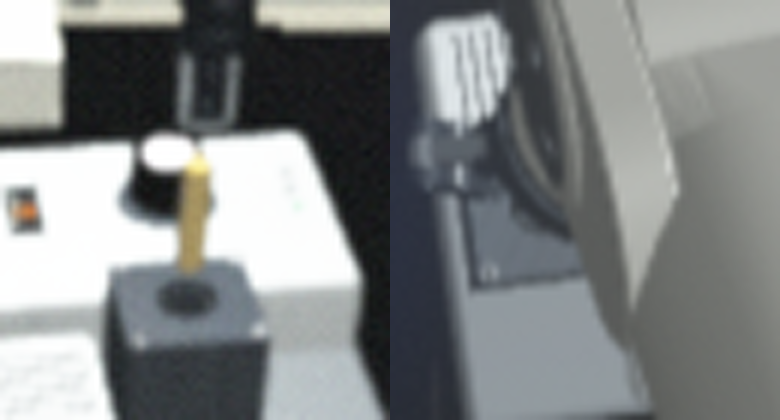

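The side crop shows the tube directly over the well: tube foot at about (276.1,154.5), well centre at (275.8,159.1). X is aligned to about 1 mm, so I'll descend carefully.

```bash
python3 -m creep '[[[0,0,-8,0],[0,0,-14,0],[0,0,-17,0],[0,0,-17,0]]]' >/dev/null;  bash o.sh; python3 -m creep '[[[0,0,-2,0],[0,0,-4,0],[0,0,-4,0]]]' >/dev/null;  bash o.sh
```

```text
yaw -179.87 F [ 0.5 -0.2 -0.3] T [-0.025 -0.039 -0.007] w 0.0162 p [ 0.5091 -0.0619  0.3514] t 13.775 j7 1.34 -0.008
yaw -179.86 F [ 0.1 -1.  -0.1] T [ 0.01   0.045 -0.03 ] w 0.0166 p [ 0.5091 -0.0619  0.3476] t 14.15 j7 1.34 -0.005
```

```bash
python3 -m creep '[[[0,0,-2,0],[0,0,-4,0],[0,0,-4,0]]]' >/dev/null;  bash o.sh
```

```text
yaw -179.86 F [ 0.3  0.  -0.5] T [-0.003 -0.01  -0.021] w 0.0163 p [ 0.5091 -0.0619  0.3435] t 14.525 j7 1.33 -0.005
```

```bash
python3 -m creep '[[[0,0,-4,0],[0,0,-8,0],[0,0,-12,0],[0,0,-12,0]]]' >/dev/null;  bash o.sh
```

```text
yaw -179.86 F [-0.4 -0.8  0. ] T [-0.118  0.02  -0.015] w 0.0162 p [ 0.509  -0.0619  0.3313] t 15.025 j7 1.32 -0.01
```

```bash
python3 -m creep '[[[0,0,-5,0],[0,0,-10,0],[0,0,-15,0],[0,0,-20,0]]]' >/dev/null;  bash o.sh
```

```text
yaw -179.86 F [-0.8 -0.4  0.4] T [-0.074  0.036 -0.026] w 0.0165 p [ 0.5092 -0.0618  0.3113] t 15.525 j7 1.29 0.042
```

```bash
python3 -m creep '[[[0,0,-5,0],[0,0,-10,0],[0,0,-15,0],[0,0,-19,0],[0,0,-19,0]]]' >/dev/null;  bash o.sh
```

```text
yaw -179.86 F [-0.5 -0.6  0.3] T [-0.085 -0.008  0.031] w 0.0161 p [ 0.509  -0.0619  0.2924] t 16.15 j7 1.27 -0.011
```

```bash
python3 -m creep '[[[0,0,-1.5,0],[0,0,-3,0],[0,0,-3,0]]]' >/dev/null;  bash o.sh
```

```text
yaw -179.86 F [ 0.2 -0.4 -1.1] T [-0.068  0.062 -0.01 ] w 0.0159 p [ 0.5092 -0.0618  0.2897] t 16.525 j7 1.27 -0.003
```

```bash
python3 -m creep '[[[0,0,-1,0],[0,0,-2,0],[0,0,-2,0]]]' >/dev/null;  bash o.sh;  python3 -m creep '[[[0,0,-1,0],[0,0,-1.5,0],[0,0,-1.5,0]]]' >/dev/null;  bash o.sh
```

```text
yaw -179.86 F [-0.6 -1.   0.6] T [-0.074  0.032  0.018] w 0.0157 p [ 0.5092 -0.0618  0.2877] t 16.9 j7 1.26 -0.002
yaw -179.86 F [-0.6 -0.8  3.8] T [-0.174  0.046 -0.026] w 0.0159 p [ 0.5096 -0.0618  0.2868] t 17.275 j7 1.26 -0.002
```

Floor contact came at TCP z 0.2868, against 0.2866 predicted. I'll release and rise.

```bash
python3 -m creep '[[[0,0,0.7,0],[0,0,0.7,0],[0,0,0.7,0],[0,0,0.7,0]]]' 0.42 >/dev/null;  bash o.sh;  python3 -m creep '[[[0,0,15,0],[0,0,40,0],[0,0,75,0],[0,0,75,0]]]' >/dev/null;  bash o.sh
python3 - <<'E'
from h import *
b=snap('side','s6.png')
f=lambda im,x,y,w,h:cv2.resize(im[y:y+h,x:x+w,::-1],(w*6,h*6),interpolation=cv2.INTER_CUBIC)
cv2.imwrite('pics/c6.png',f(b,235,90,80,110))
for z in(.097,.122,.139):print(proj('side',[.51,-.062,z]))
E
```

```text
yaw -179.86 F [ 0.6 -0.1  0.1] T [ 0.006 -0.021 -0.034] w 0.0356 p [ 0.5091 -0.0618  0.2868] t 17.775 j7 1.26 -0.0
yaw -179.87 F [-0.5 -0.1  0.2] T [-0.031  0.001 -0.003] w 0.0359 p [ 0.5105 -0.0613  0.3654] t 18.275 j7 1.36 0.068
[275.88911231 159.92250054]
[276.41638632 152.15719694]
[276.78630084 146.70936798]
```

View pics/c6.png

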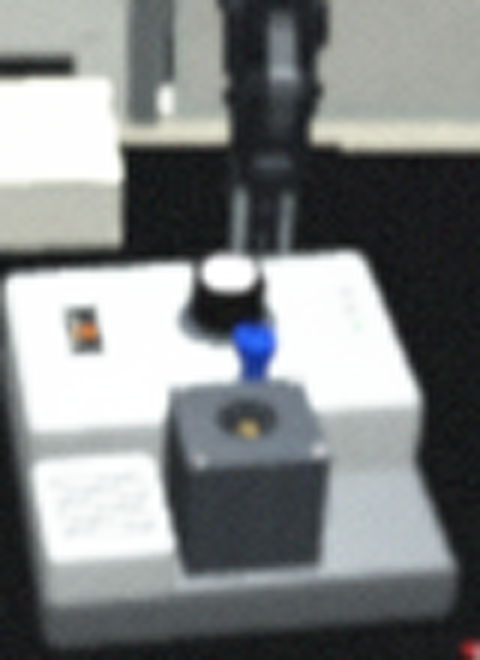

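The tube stands in the well, cap top at crop (255,332) and amber foot visible in the mouth. Back to the knob.

```bash
python3 -m creep '[[[2,-55,0,0],[3.4,-112.4,0,0],[3.4,-112.4,-50,0],[3.4,-112.4,-80,0],[3.4,-112.4,-80,0]]]' 0.7 >/dev/null;  bash o.sh; python3 -m creep '[[[0,0,-20,0],[0,0,-29.5,0],[0,0,-29.5,0]]]'>/dev/null;  bash o.sh
```

```text
yaw -179.85 F [0.  0.6 0.4] T [ 0.01  -0.027  0.045] w 0.0598 p [ 0.5109 -0.1742  0.2791] t 18.95 j7 1.47 -0.067
yaw -179.84 F [-0.3  1.   0.5] T [ 0.071 -0.041 -0.029] w 0.0597 p [ 0.5124 -0.1741  0.252 ] t 19.325 j7 1.43 -0.023
```

```bash
python3 -m creep '[[[0,0,0,0],[0,0,0,0],[0,0,0,0],[0,0,0,0]]]' 0 >/dev/null; bash o.sh; python3 -m creep '[[[0,0,0,-3],[0,0,0,-5],[0,0,0,-5]]]'>/dev/null; bash o.sh
```

```text
yaw -179.87 F [-2.  -0.2  6.1] T [-0.07   0.301  0.009] w 0.0337 p [ 0.513  -0.1744  0.2534] t 19.825 j7 1.43 -0.016
yaw 175.14 F [-1.6  0.1  6.2] T [-0.084  0.339  0.169] w 0.0337 p [ 0.513  -0.1744  0.2535] t 20.2 j7 1.36 -0.173
```

```bash
for i in 1; do python3 -m creep '[[[0,0,0,-5],[0,0,0,-10],[0,0,0,-15],[0,0,0,-20],[0,0,0,-20]]]'>/dev/null; bash o.sh; done; python3 -m creep '[[[0,0,0,-5],[0,0,0,-10],[0,0,0,-15],[0,0,0,-20],[0,0,0,-20]]]'>/dev/null; bash o.sh
```

```text
yaw 155.15 F [-1.3 -0.4  5.5] T [-0.177  0.357  0.073] w 0.034 p [ 0.5129 -0.1746  0.2534] t 20.825 j7 1.05 -0.242
yaw 135.15 F [-1.2 -1.   6.3] T [-0.329  0.429  0.162] w 0.0339 p [ 0.5128 -0.1747  0.2534] t 21.45 j7 0.74 -0.229
```

```bash
python3 -m creep '[[[0,0,0,-5],[0,0,0,-10],[0,0,0,-15],[0,0,0,-20],[0,0,0,-20]]]'>/dev/null; bash o.sh; python3 -m creep '[[[0,0,0,-5],[0,0,0,-10],[0,0,0,-15],[0,0,0,-20],[0,0,0,-20]]]'>/dev/null; bash o.sh
```

```text
yaw 115.15 F [-2.2 -0.9  6.8] T [-0.359  0.524  0.114] w 0.0337 p [ 0.5127 -0.1748  0.2535] t 22.075 j7 0.43 -0.228
yaw 95.14 F [-2.4 -1.3  6.8] T [-0.34   0.663  0.139] w 0.0339 p [ 0.5125 -0.1749  0.2534] t 22.7 j7 0.12 -0.231
```

```bash
python3 -m creep '[[[0,0,0,-5],[0,0,0,-10],[0,0,0,-15],[0,0,0,-20],[0,0,0,-20]]]'>/dev/null; bash o.sh; python3 -m creep '[[[0,0,0,-5],[0,0,0,-10],[0,0,0,-15],[0,0,0,-15],[0,0,0,-15]]]'>/dev/null; bash o.sh
```

```text
yaw 75.14 F [-3.7 -1.3  8.1] T [-0.24   0.76   0.113] w 0.0339 p [ 0.5124 -0.1749  0.2534] t 23.325 j7 -0.2 -0.231
yaw 60.13 F [-3.8 -1.   8. ] T [-0.229  0.81  -0.021] w 0.034 p [ 0.5123 -0.1749  0.2534] t 23.95 j7 -0.43 -0.004
```

The torque pattern was steady through all six clicks and is near zero at 120°, so I'll release and retreat.

```bash
python3 -m creep '[[[0,0,0,0],[0,0,0,0],[0,0,0,0],[0,0,0,0]]]' 0.65 >/dev/null; bash o.sh;python3 -m creep '[[[0,0,25,0],[0,0,70,0],[0,-20,110,0],[0,-60,140,0],[0,-60,140,0]]]'>/dev/null; bash o.sh
python3 - <<'E'
from h import *
b=snap('side','s7.png')
f=lambda im,x,y,w,h:cv2.resize(im[y:y+h,x:x+w,::-1],(w*4,h*4),interpolation=cv2.INTER_CUBIC)
cv2.imwrite('pics/c7.png',f(b,210,120,110,150))
E
```

```text
yaw 60.15 F [ 0.   0.  -0.2] T [ 0.075  0.027 -0.045] w 0.0556 p [ 0.5126 -0.1741  0.2523] t 24.45 j7 -0.43 0.0
yaw 59.78 F [ 0.   0.5 -0.7] T [ 0.03  -0.006 -0.001] w 0.0556 p [ 0.5127 -0.2382  0.3952] t 25.075 j7 -0.26 0.117
```

View pics/c7.png

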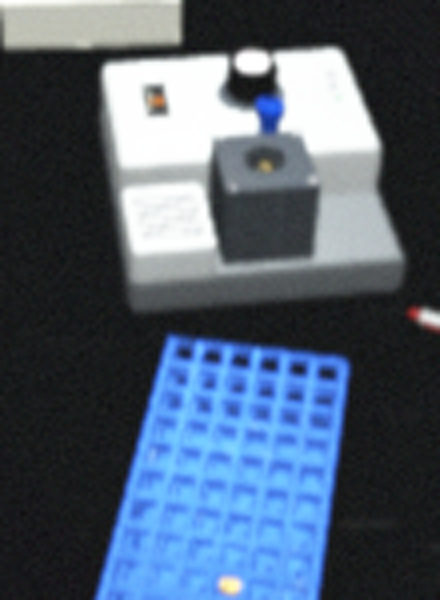

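The tube is in the well, cap at crop (268,105). The open tube at (230,585), which is (267.5,266) in the full picture, is where it was at the start, and the arm is clear.

```bash
python3 -c "
from cell import r;print(r.hand_in())"
```

```text
the job is handed in; nothing more can be done
None
```

I shut the shutter, stood the blue-capped tube in the well, opened the shutter six clicks and handed the job in at about 25 s of the 70 s. No verdict was reported.

- **Shutting:** I turned the knob anticlockwise, reading the torque 5° past each click. It read 0.10–0.15 N m on ordinary clicks, then 0.29 N m at the stop. A further 1.5° raised it to 0.36 N m, which confirmed the stop. The knob had started six clicks open. I turned it back to the shut click before letting go.
- **Loading:** The tube went into the well without any side load. It met the floor at 3.8 N, within 0.2 mm of the height I had predicted. A picture after release shows it standing in the well.
- **Opening:** I turned the knob 120.0° clockwise. The torque 5° past each click was positive every time (0.07–0.17 N m) and about zero at the end, so it rests in the sixth click.
- **Last picture:** The tube stands in the well, the open tube is at the same pixel as at the start, and the arm is clear with no measurable force.

**Limits of these checks:**
- The shutter opening itself cannot be read, so the six clicks rest on angle and torque alone.
- The side camera read positions about 3 mm off in y compared with the top camera and the contact positions, so I went by those instead.

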